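Put the cleaned cassette away in the free bay and lock it in

ROBOT

A 6-joint arm with a two-finger parallel gripper is mounted at the origin on the work surface. World frame = base frame: x ahead of the robot, y to its left, z up, the work surface at z = 0. Lengths are in mm, angles in rad, forces in N, time in s.
With the tool pointing down it reaches from about 350 to 975 mm from the base axis. Payload 17.4 kg.
Tool frame: the origin (TCP) lies at the very end of the fingers, on their centre line; the grasp point (between the pads) lies 19 mm behind it; z points along the fingers, y is the line along which they close (so a half turn about z gives the same grasp; the last joint's range is limited). The gripper opens to 85 mm and grips with 20 to 120 N. Pads are 22 mm wide; open, the fingers measure 114 mm over their backs; the gripper's body (76 mm by 85 mm) begins 54 mm behind the grasp point. The pads swing forward as they close: fully open they stand 13 mm farther back than shut.
Start: joints at [1.147, 0.116, 1.442, -0, 1.584, -0.038], TCP at [254.011, 625.389, 231.303] pointing down, gripper open.
Joint ranges: [-2.83, 2.83], [-0.83, 2.19], [0.07, 2.5], [-1.14, 4.28], [0.01, 3], [-2.97, 2.97]. Speed limits (rad/s): [1.89, 1.89, 2.22, 3.14, 3.14, 3.14].

INTERFACE

Orientations are given as a 3x3 rotation matrix whose columns are the frame's x, y, z axes.
In Python, from workcell import manip, imaging gives the robot as it stands.
- The arm moves only by the shell command python3 -m creep 'ROWS' [FORCE]. ROWS is a JSON object of lists of equal length, an entry for each row: "translation": the shift along the tool's x, y, z in cm, a list of three; "twist": the turn about the tool's z in degrees; "grip": the finger opening in cm, from 0 to 8.54. A call has 1 to 12 rows; each row is the pose to reach, as a shift and turn from the pose commanded when the call began, along the tool's axes at that moment; what a row does not reach only later rows make up. A row lasts 1/8 s, in which the tool goes at most 62.5 mm and 10.7 degrees, less where a joint would pass 70% of its speed; a pose out of reach is approached as far as the arm can. A call with a gripper value outside its range is refused whole. The fingers move at their own pace and stop on an object; FORCE is the grip in N (left out, the last holds). Time passes only in rows, so rows that repeat a pose let the fingers close. It gives the time, the measured TCP pose, the force, the opening and the grip force at its end, in the units of the state.
- manip.observe(): the state, without advancing time (a new reading comes with each control period).
- imaging.camera(name): name is "scene" or "top" or "wrist"; returns a dict with "img" (420x560x3 uint8, red, green, blue), "z_map" (420x560 float32, mm along the optical axis (not along the pixel's ray), 0 where there is no reading), "mtx" (3x3 intrinsics, pixels), "R" (3x3) and "t" (3): a world point X has camera coordinates R X + t. Camera axes: x right, y down, z forward; pixel columns grow to the right and rows downward; lengths in mm; the calibration is good to about 2 mm. The wrist camera is an equidistant fisheye: a pixel r from the principal point sees the ray r / f radians off the axis. A picture is of the moment at which its call begins.
- manip.sign_off(): hands the job in; it is judged then, once.
The state is a dict: "time_s": time; "joints": joint angles; "dq": joint speeds; "joint_efforts": joint torques, N m; "position": TCP position; "tcp_rot": TCP orientation; "force": force on the tool from outside, world axes, zero at the start; "ft_torque": the same for the moment, N m; "width": finger opening in mm; "grasp_force": force on a finger pad.
Only numpy, scipy, OpenCV 4.12 (cv2) and the standard library are available. Lean on these libraries where they do the work, as an engineer would, in place of code of your own. Each camera call takes 0.05 s, during which the arm holds its last target. There are 200 camera calls.

TASK

Slide the cleaned bicycle cassette that lies loose on the bench, without lifting it, fully home into whichever of the rack's two bays is free, then swing that bay's steel bar down across the mouth and press it gently but firmly until it snaps past its sprung roller and rests in its catch. Leave the other bay's cassette where it is and its bar open, and do not disturb the other things on the bench.

Things in the scene. Friction and masses are not known exactly. Their poses are not given: they have to be found in the camera images.
- cassette: the loose cassette: a stepped stack of steel sprockets lying flat, widest down; 104 mm across from the bench to 12 mm height, then steps of 92 mm (to 19), 78 mm (to 26), 64 mm (to 32) and 50 mm (to the top at 38 mm); about 0.35 kg, and it slides on the bench. Origin: centre of its underside; z up
- stored: a second cassette, exactly alike, already home in one of the two bays (either one); origin: centre of its underside
- rack: fixed plywood rack, 316 (y) x 166 (x) x 45 mm high: two bays, open in front (-x), on top and below (bench floor); middle wall 48 mm, outer walls 14, back ledge 60. In front of the middle wall: steel catch post (36 high, 16 wide, reaches 19 forward) with a sprung roller each side (10 mm thick, 24.5 above the bench), saddles below. Origin: bench, mid front edge; x into bays, y left, z up
- bay_left (a point): middle of the left (+y) bay's mouth, on the bench, at rack (0, +84, 0) mm; axes as the rack's, x into the bay. The bay is 120 mm wide, 106 mm deep: a cassette against its back wall has its centre 54 mm behind the mouth
- bay_right (a point): middle of the right (-y) bay's mouth, on the bench, at rack (0, -84, 0) mm; axes as the rack's, x into the bay. The bay is 120 mm wide, 106 mm deep: a cassette against its back wall has its centre 54 mm behind the mouth
- bar_left (a joint): left bay's locking bar, rad: 0 = level across the mouth, in its catch; about 0.13 to 0.16 = only resting on the roller, NOT caught; 1.57 upright; more leans outward (end 2.1). Hinge axis along rack x at rack (-10, +151, 15) mm by the outer wall; the closed bar points to the rack's middle. Stiff hinge (0.15 N m): the bar stays where it is left
- bar_right (a joint): right bay's locking bar, rad: 0 = level across the mouth, in its catch; about 0.13 to 0.16 = only resting on the roller, NOT caught; 1.57 upright; more leans outward (end 2.1). Hinge axis along rack x at rack (-10, -151, 15) mm by the outer wall; the closed bar points to the rack's middle. Stiff hinge (0.15 N m): the bar stays where it is left
- bar_left_tip (a point): centre of the free end of the left bar (round steel, 12 mm thick, 131 mm from hinge to tip, 120 g). In its tip's last 20 mm of fall it must be pressed past the sprung roller: 5 to 10 N at the tip (more nearer the hinge), then it gives way and stops on the saddle, its centre 15 mm above the bench
- bar_right_tip (a point): centre of the free end of the right bar (round steel, 12 mm thick, 131 mm from hinge to tip, 120 g). In its tip's last 20 mm of fall it must be pressed past the sprung roller: 5 to 10 N at the tip (more nearer the hinge), then it gives way and stops on the saddle, its centre 15 mm above the bench
- spray_can: bystander: bare aluminium spray can, upright, 66 mm across, 190 mm tall; origin under its centre
- jar: bystander: amber glass jar standing on the rack's back ledge, 56 mm across, 70 mm tall; origin under its centre
- tin: bystander: low steel tin standing on the rack's back ledge, 52 mm across, 35 mm tall; origin under its centre
- wrench: bystander: steel wrench, 180 mm long, lying along its x axis; origin mid-length on the bench
- brush: bystander: brush, 180 mm long, lying along its x axis; origin mid-length on the bench
- mug: bystander: white mug, 80 mm across, 90 mm tall; origin under its centre
- bearing: bystander: dark steel bearing ring lying flat, 70 mm across, 16 mm tall; origin under its centre

How it is judged (in metres and radians):
On the way, in this order (a step that is already met when the one before it is completed fails the run):
1. the loose cassette is fully home in the free bay (((x of cassette in the frame of bay_left between 0.047 and 0.06 m and y of cassette in the frame of bay_left between -0.012 and 0.012 m and height (world z) of cassette below 0.006 m and angle between cassette's own z axis and vertical below 0.1 rad) or (x of cassette in the frame of bay_right between 0.047 and 0.06 m and y of cassette in the frame of bay_right between -0.012 and 0.012 m and height (world z) of cassette below 0.006 m and angle between cassette's own z axis and vertical below 0.1 rad))), for 0.2 s.
2. the bar of that bay is snapped into its catch (((x of cassette in the frame of bay_left between 0.047 and 0.06 m and y of cassette in the frame of bay_left between -0.012 and 0.012 m and height (world z) of cassette below 0.006 m and angle between cassette's own z axis and vertical below 0.1 rad and value of joint bar_left below 0.05 rad and value of joint bar_right above 1.45 rad) or (x of cassette in the frame of bay_right between 0.047 and 0.06 m and y of cassette in the frame of bay_right between -0.012 and 0.012 m and height (world z) of cassette below 0.006 m and angle between cassette's own z axis and vertical below 0.1 rad and value of joint bar_right below 0.05 rad and value of joint bar_left above 1.45 rad))), for 0.2 s.
At the end, for the whole second after the job is handed in: Loose cassette flat, at rest, home in the bay that was free (centre within 7 mm of home depth, 12 mm of the bay's middle); that bay's bar in its catch (under 0.05 rad); other bar open (over 1.45 rad); stored cassette within 15 mm of its start (((x of cassette in the frame of bay_left between 0.047 and 0.06 m and y of cassette in the frame of bay_left between -0.012 and 0.012 m and height (world z) of cassette below 0.006 m and angle between cassette's own z axis and vertical below 0.1 rad and value of joint bar_left below 0.05 rad and value of joint bar_right above 1.45 rad) or (x of cassette in the frame of bay_right between 0.047 and 0.06 m and y of cassette in the frame of bay_right between -0.012 and 0.012 m and height (world z) of cassette below 0.006 m and angle between cassette's own z axis and vertical below 0.1 rad and value of joint bar_right below 0.05 rad and value of joint bar_left above 1.45 rad)) and linear speed of cassette below 0.01 m/s and distance of stored from where it was at the start of the episode below 0.015 m); the robot touches nothing.
It fails at once if the loose cassette is lifted (more than 15 mm) or tipped (height (world z) of cassette above 0.015 m or angle between cassette's own z axis and vertical above 0.35 rad).
It fails at once if the fingers press on the rack, its bars or catches with more than 50 N (contact force between the fingers and rack above 50 N).
It fails at once if the stored cassette is moved by more than 20 mm (distance of stored from where it was at the start of the episode above 0.02 m).
It fails at once if a bystander is moved by more than 30 mm (distance of any of spray_can, jar, tin, wrench, brush, mug, bearing from where it was at the start of the episode above 0.03 m).
It also fails if it takes over 72 s, if anything falls off the work surface, if the arm or the gripper's body presses on something with over 40 N, if the wrist force passes 120 N, or if a joint passes its speed limit or range.

## Working session

There is one attempt and no reset: what is moved stays moved. The work goes in short steps, Python scripts to look and compute and a shell command to move; the robot and the scene stay as the last step left them, time stands still between calls to the robot, and variables do not carry over. Pictures are saved under pics/ and viewed, at most 10 in all, crops included, and the job is handed in when it is done.

```bash
mkdir -p pics; ls; python3 - <<'E'
from workcell import manip, imaging
import cv2,numpy as np
s=manip.observe();print(s['position'],s['tcp_rot'],s['width'],s['time_s'])
ims=[]
for n in ['scene','top']:
    c=imaging.camera(n); np.savez(f'{n}.npz',**c)
    cv2.imwrite(f'pics/{n}0.png',c['img'][...,::-1]); print(n,c['mtx'].tolist(),c['R'].round(3).tolist(),c['t'], (c['z_map']>0).mean())
E
```

```text
pics
[253.93630443 625.19226701 230.56313956] [[-9.26494353e-01  3.76308424e-01 -4.29061662e-04]
 [ 3.76308668e-01  9.26493737e-01 -1.06889678e-03]
 [-4.71191804e-06 -1.15178645e-03 -9.99999337e-01]] 85.5409320843361 0.0
scene [[399.49494206786716, 0.0, 283.6502265431132], [0.0, 399.49494206786716, 203.52146745065286], [0.0, 0.0, 1.0]] [[-0.27, 0.963, 0.018], [0.743, 0.22, -0.632], [-0.612, -0.157, -0.775]] [ 141.11858703 -390.32204799 1541.51054953] 0.9961224489795918
top [[485.72346117911513, 0.0, 286.5752122663054], [0.0, 485.72346117911513, 212.5690985593714], [0.0, 0.0, 1.0]] [[0.013, -1.0, -0.014], [-0.996, -0.012, -0.084], [0.084, 0.015, -0.996]] [  10.36998713  576.67973538 1250.70522193] 0.9959353741496598
```

View pics/top0.png

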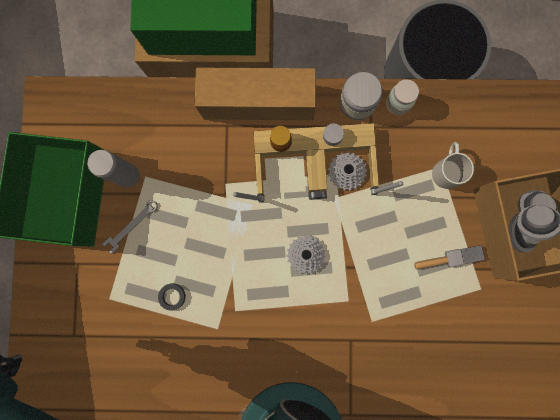

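View pics/scene0.png

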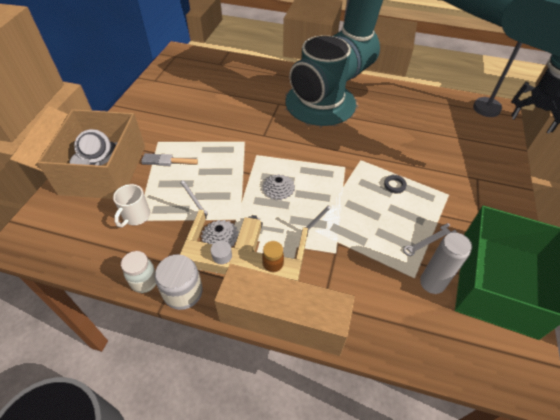

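Top view: the loose cassette is at (307,255), the rack around (317,160), the stored cassette in the right bay at (348,170). The left bay (285,180) is free. The left bar leans outward from about (262,198) to (235,195), the right one from (373,190) to (402,183).

```bash
cat > h.py <<'E'
import numpy as np,cv2
def cloud(c):
    v,u=np.mgrid[0:420,0:560]; z=c['z_map'].astype(float); K=c['mtx']
    P=np.stack([(u-K[0,2])/K[0,0]*z,(v-K[1,2])/K[1,1]*z,z],-1)
    W=(P-c['t'])@c['R']; W[z<=0]=np.nan; return W
def circ(p):
    A=np.c_[2*p,np.ones(len(p))];s=np.linalg.lstsq(A,(p**2).sum(1),rcond=None)[0]
    return s[:2],np.sqrt(s[2]+s[0]**2+s[1]**2)
E
python3 - <<'E'
from h import *
for n in ['top','scene']:
    c=dict(np.load(n+'.npz')); W=cloud(c); X,Y,Z=np.moveaxis(W,-1,0)
    print(n,'bench z',np.nanmedian(Z[(X>300)&(X<450)&(abs(Y)<200)]))
    # cassettes: steel-ish region; height bands
    box=(X>300)&(X<470)&(Y>-160)&(Y<60)
    for lo,hi in [(8,15),(34,42)]:
        m=box&(Z>lo)&(Z<hi); p=W[m]
        if len(p): print(' loose',lo,hi,len(p),p.mean(0).round(1),p.min(0).round(1),p.max(0).round(1))
    m=(X>480)&(X<700)&(Y>-260)&(Y<150)&(Z>40)&(Z<49)
    p=W[m][:,:2].astype(np.float32); r=cv2.minAreaRect(p); print(' rack',len(p),r,cv2.boxPoints(r).round(1).tolist(),np.median(Z[m]))
    # bars: stuff higher than 55 near rack front
    m=(X>440)&(X<600)&(Y>-330)&(Y<200)&(Z>55)
    k,l,st,ce=cv2.connectedComponentsWithStats(m.astype(np.uint8))
    for i in range(1,k):
        if st[i,4]>15:
            q=W[l==i]; print(' high',st[i],q.mean(0).round(1),q[q[:,2].argmax()].round(1),q[q[:,2].argmin()].round(1))
E
python3 - <<'E'
import cv2
a=cv2.imread('pics/top0.png')[110:300,220:420];cv2.imwrite('pics/c1.png',cv2.resize(a,None,fx=3.1,fy=3.1,interpolation=cv2.INTER_CUBIC))
E
```

```text
top bench z 0.21062456616794795
 loose 8 15 156 [438.7 -35.1  11.6] [318.7 -93.8   8. ] [469.3  14.9  14.8]
 loose 34 42 101 [460.7 -33.8  37.7] [445.7 -55.   34.1] [469.   -3.3  42. ]
 rack 723 ((590.798095703125, -60.552734375), (320.26507568359375, 218.33580017089844), 89.57721710205078) [[480.5, -219.89999389648438], [698.7999877929688, -221.5], [701.0999755859375, 98.80000305175781], [482.79998779296875, 100.4000015258789]] 44.35213751964583
scene bench z 0.1615883238548631
 loose 8 15 29 [450.7 -18.1  11.4] [423.9 -81.8   8.1] [469.2  17.3  15. ]
 loose 34 42 62 [460.3 -32.6  37.8] [444.7 -56.2  34. ] [469.6  -9.4  41.1]
 rack 570 ((590.3917846679688, -59.71282958984375), (219.1171417236328, 333.5458068847656), 0.3384126126766205) [[479.8999938964844, 106.4000015258789], [481.79998779296875, -227.10000610351562], [700.9000244140625, -225.8000030517578], [699.0, 107.69999694824219]] 44.38537593646018
```

View pics/c1.png

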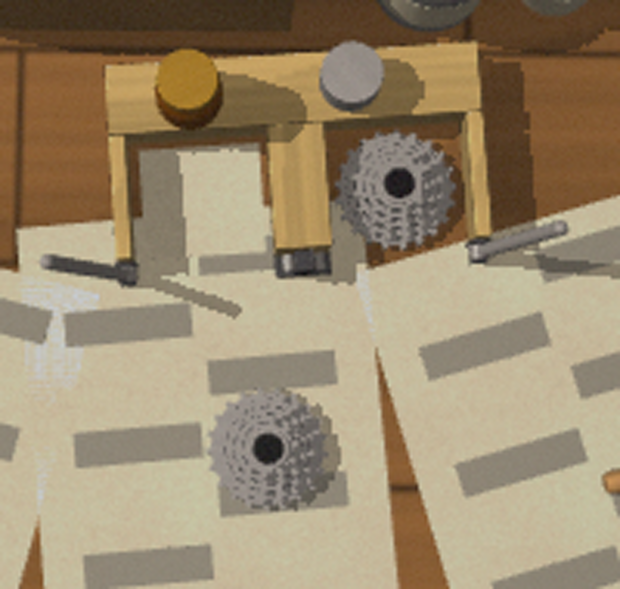

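The crop confirms the left bay is empty. The left bar's hinge is at crop (127,270) and its tip at (47,260). The loose cassette's hub is at crop (268,448).

```bash
python3 - <<'E'
from h import *
for n in ['top','scene']:
    c=dict(np.load(n+'.npz')); W=cloud(c); X,Y,Z=np.moveaxis(W,-1,0)
    box=(X>360)&(X<560)&(Y>-140)&(Y<60)
    hs=c['img'].astype(int); sat=hs.max(-1)-hs.min(-1)
    wood=(Z>41)&(Z<48)&(X>500)&(X<760)&(Y>-300)&(Y<200)
    k,l,st,ce=cv2.connectedComponentsWithStats(wood.astype(np.uint8)); i=1+st[1:,4].argmax()
    p=W[l==i]; r=cv2.minAreaRect(p[:,:2].astype(np.float32)); print(n,'rack',st[i],r,cv2.boxPoints(r).round(1).tolist())
    # loose: component above 8mm
    m=(Z>30)&(X>380)&(X<520)&(Y>-110)&(Y<30)
    k,l,st,ce=cv2.connectedComponentsWithStats(m.astype(np.uint8))
    for i in range(1,k):
        if st[i,4]>20:
            q=W[l==i]; print(' top part',st[i],q.mean(0).round(1),cv2.minEnclosingCircle(q[:,:2].astype(np.float32)))
    m=(Z>5)&(X>380)&(X<530)&(Y>-110)&(Y<30)
    k,l,st,ce=cv2.connectedComponentsWithStats(m.astype(np.uint8)); i=1+st[1:,4].argmax(); q=W[l==i]
    print(' whole',st[i],q.min(0).round(1),q.max(0).round(1),cv2.minEnclosingCircle(q[:,:2].astype(np.float32)))
    # hub dark pixel -> ray at z=38
    g=c['img'].max(-1); d=(g<45)&(X>400)&(X<540)&(Y>-110)&(Y<30)
    d=cv2.morphologyEx(d.astype(np.uint8),cv2.MORPH_OPEN,np.ones((3,3)))
    k,l,st,ce=cv2.connectedComponentsWithStats(d)
    for i in range(1,k):
        ray=c['R'].T@np.linalg.solve(c['mtx'],[*ce[i],1]); o=-c['R'].T@c['t']; print(' hub',st[i],(o+ray*(38-o[2])/ray[2]).round(1))
    # bars
    m=(Z>50)&(X>500)&(X<600)&(Y>-400)&(Y<260)
    k,l,st,ce=cv2.connectedComponentsWithStats(m.astype(np.uint8))
    for i in range(1,k):
        if st[i,4]>8:
            q=W[l==i]; print(' high',st[i],q.mean(0).round(1),q[q[:,2].argmax()].round(1),q[q[:,2].argmin()].round(1))
E
```

```text
top rack [ 286  142   93   49 1209] ((702.551513671875, -98.73420715332031), (127.82587432861328, 233.70260620117188), 3.9904372692108154) [[630.7000122070312, 13.399999618530273], [646.9000244140625, -219.6999969482422], [774.4000244140625, -210.89999389648438], [758.2000122070312, 22.299999237060547]]
 top part [296 244  22  22 295] [467.9 -34.   36. ] ((467.52496337890625, -33.543243408203125), 30.00016975402832)
 whole [ 286  234   40   41 1103] [416.3 -85.2   5.3] [521.7  17.8  43.9] ((468.5333251953125, -34.40187072753906), 53.738609313964844)
 hub [303 251   8   8  56] [467.8 -35.2  38. ]
scene rack [231 217  31  43 734] ((697.6343383789062, -40.939388275146484), (124.85350799560547, 86.9224624633789), 0.40525078773498535) [[634.9000244140625, 2.0999999046325684], [635.5, -84.80000305175781], [760.4000244140625, -84.0], [759.7999877929688, 3.0]]
 top part [269 175  20  15 168] [471.7 -31.5  35.9] ((469.1349182128906, -32.217811584472656), 30.987855911254883)
 whole [262 174  33  26 620] [413.6 -85.9   5. ] [518.3  17.3  42.3] ((467.4246520996094, -34.5207633972168), 54.09446716308594)
 hub [277 178   4   3  12] [465.5 -33.5  38. ]
```

```bash
python3 - <<'E'
from h import *
for n in ['top','scene']:
    c=dict(np.load(n+'.npz')); W=cloud(c); X,Y,Z=np.moveaxis(W,-1,0)
    roi=(X>590)&(X<900)&(Y>-260)&(Y<130)
    hsv=cv2.cvtColor(c['img'],cv2.COLOR_RGB2HSV)
    wood=roi&(Z>41)&(Z<48.5)&(hsv[...,1]>70)
    p=W[wood]; r=cv2.minAreaRect(p[:,:2].astype(np.float32)); print(n,'rack',wood.sum(),r,cv2.boxPoints(r).round(1).tolist(),np.median(p[:,2]))
    # per-y-band front & per-x rows: outer wall inner edges etc
    for lab,x0,x1 in [('x660',650,670),('x700',690,710)]:
        q=p[(p[:,0]>x0)&(p[:,0]<x1)][:,1]; q=np.sort(q); 
        g=np.split(q,np.where(np.diff(q)>8)[0]+1); print('  ',lab,[(a.min().round(1),a.max().round(1)) for a in g if len(a)>3])
    m=(Z>36)&roi&(X<645)
    m=(Z>12)&(X>600)&(X<670)&(Y>60)&(Y<250)|(Z>12)&(X>600)&(X<670)&(Y<-180)&(Y>-360)
    k,l,st,ce=cv2.connectedComponentsWithStats(m.astype(np.uint8))
    for i in range(1,k):
        if st[i,4]>8:
            q=W[l==i]; print(' bar',st[i],q[q[:,2].argmax()].round(1),'zs',np.percentile(q[:,2],[5,50,95]).round(0)); h=q[q[:,2]>55]; print('   ',h.mean(0).round(1) if len(h) else '', np.polyfit(h[:,2],h[:,1],1) if len(h)>3 else '')
    # stored, hub
    d=(hsv[...,2]<45)&(X>630)&(X<760)&(Y>-220)&(Y<-100)
    k,l,st,ce=cv2.connectedComponentsWithStats(d.astype(np.uint8))
    for i in range(1,k):
        if st[i,4]>8:
          ray=c['R'].T@np.linalg.solve(c['mtx'],[*ce[i],1]); o=-c['R'].T@c['t']; print(' hub',st[i],(o+ray*(38-o[2])/ray[2]).round(1))
    # catch post
    m=(X>595)&(X<650)&(Y>-110)&(Y<0)&(Z>28)&(Z<40); print(' post',W[m].mean(0).round(1),W[m].min(0).round(1),W[m].max(0).round(1),m.sum())
E
```

```text
top rack 2801 ((739.955810546875, -47.52931213378906), (209.7362060546875, 330.1353454589844), 4.257753849029541) [[623.0999755859375, 109.30000305175781], [647.5999755859375, -219.89999389648438], [856.7999877929688, -204.39999389648438], [832.2999877929688, 124.9000015258789]] 44.59609366103637
   x660 [(np.float64(-218.8), np.float64(-205.5)), (np.float64(-84.3), np.float64(-37.2)), (np.float64(84.7), np.float64(98.1))]
   x700 [(np.float64(-216.6), np.float64(-202.6)), (np.float64(-81.3), np.float64(-34.2)), (np.float64(87.9), np.float64(101.5))]
 bar [233 176  31  25 269] [609.6 137.1 143.2] zs [ 20.  46. 136.]
    [611.1 123.2 104.1] [ 0.47833523 73.41471897]
 bar [371 177  32  17 238] [ 642.3 -255.4  146.8] zs [ 18.  48. 143.]
    [ 638.8 -240.2  105.7] [  -0.35088419 -203.0630149 ]
 hub [345 165   8   9  59] [ 691.9 -143.2   38. ]
 post [627.5 -62.7  33.5] [617.3 -84.6  28.2] [643.2 -37.8  39.8] 77
scene rack 2397 ((718.958984375, -55.924041748046875), (168.12786865234375, 316.4595642089844), 4.429312705993652) [[622.9000244140625, 95.30000305175781], [647.4000244140625, -220.1999969482422], [815.0, -207.1999969482422], [790.5999755859375, 108.30000305175781]] 44.70324343649189
   x660 [(np.float64(-217.5), np.float64(-203.7)), (np.float64(-84.0), np.float64(-35.8)), (np.float64(85.0), np.float64(98.2))]
   x700 [(np.float64(-214.8), np.float64(-200.5)), (np.float64(-81.8), np.float64(-33.0)), (np.float64(87.3), np.float64(100.9))]
 bar [181 180  27  43 226] [ 643.1 -250.   147.7] zs [ 20.  66. 139.]
    [ 642.1 -239.5  102.8] [  -0.33749785 -204.77872763]
 bar [300 205  31  38 232] [609.4 140.8 142.2] zs [ 35.  62. 135.]
    [614.6 124.8 100.7] [ 0.44840281 79.6325993 ]
 hub [216 226   6   5  24] [ 691.2 -141.5   38. ]
 post [624.3 -60.8  34.4] [617.6 -78.3  28.4] [639.2 -37.8  39.7] 31
```

Holding these against the text:
- Cassette centre is about (467.5, -34.3), with its top at about 38 mm and a radius of about 52 mm.
- Rack origin is about (634.5, -62.3) with yaw 4.35°, top at 44.5 mm and the measured size 168x316 mm.
- Left home is about (682, 25.6).

Next I move above the cassette with tool y along rack y.

```bash
python3 -m creep '{"translation":[[-3.7,-4.4,0],[-7.4,-8.8,0],[-11.1,-13.2,0.5],[-14.9,-17.7,1],[-18.6,-22.1,2],[-22.3,-26.5,3],[-26,-31,4],[-29.7,-35.4,5.5],[-33.5,-39.8,7],[-37.2,-44.2,8.5],[-41,-48.7,10],[-44.6,-53.1,11]],"twist":[-2,-4,-6,-8,-11,-14,-17,-20,-23,-25,-26.4,-26.4],"grip":[8,8,8,8,8,8,8,8,8,8,8,8]}' 30
cat >> h.py <<'E'
O=np.array([634.5,-62.3]);T=np.deg2rad(4.35)
ex=np.array([np.cos(T),np.sin(T)]);ey=np.array([-ex[1],ex[0]])
def go(s,xy):
    d=np.r_[np.array(xy)-s['position'][:2],0]; return (s['tcp_rot'].T@d/10).round(2)
def rk(p): return np.array([(np.array(p)[:2]-O)@ex,(np.array(p)[:2]-O)@ey]).round(1)
def W2(r): return O+r[0]*ex+r[1]*ey
E
```

```text
time_s: 1.6
position: [467.4, -36.4, 120.6]
tcp_rot: [[-0.997, -0.075, -0.0], [-0.075, 0.997, 0.0], [0.0, 0.0, -1.0]]
force: [1.5, 1.2, -0.5]
width: 79.8
grasp_force: 0.0
```

```bash
python3 -m creep '{"translation":[[0,0.2,3],[0,0.2,6],[0,0.2,8],[0,0.2,8],[0,0.2,8]],"twist":[0,0,0,0,0],"grip":[7.6,7.6,7.6,7.6,7.6]}'
python3 - <<'E'
from h import *
from workcell import manip,imaging
c=imaging.camera('wrist');np.savez('wrist.npz',**c);cv2.imwrite('pics/w1.png',c['img'][...,::-1])
s=manip.observe();print(s['position'],s['width'],s['force'])
E
```

```text
time_s: 2.22
position: [467.6, -32.4, 42.2]
tcp_rot: [[-0.997, -0.075, 0.001], [-0.075, 0.997, -0.0], [-0.001, -0.0, -1.0]]
force: [-0.8, -0.1, -0.0]
width: 76.0
grasp_force: 0.0
[467.74924996 -32.42764498  42.38936882] 75.7973989808024 [ 0.23920237 -0.02748194  0.38515836]
```

View pics/w1.png

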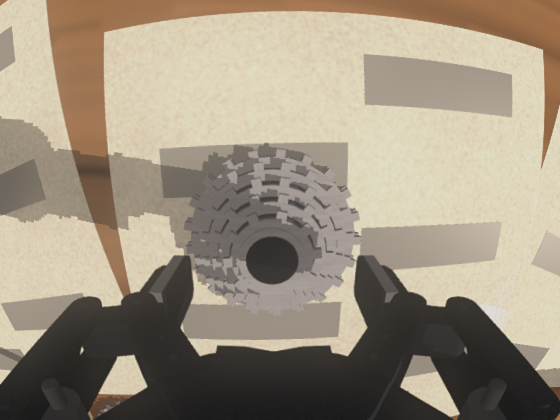

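The wrist view shows the hub at (272,260), centred between the pads at (175,290) and (375,290). I descend gently with the pads narrower than the 78 mm step to find its height by touch.

```bash
python3 -m creep '{"translation":[[0,0,0.8],[0,0,1.4],[0,0,1.7],[0,0,1.9],[0,0,1.9]],"twist":[0,0,0,0,0],"grip":[7.2,7.2,7.2,7.2,7.2]}'
python3 -m creep '{"translation":[[0,0,0.2],[0,0,0.3],[0,0,0.3]],"twist":[0,0,0],"grip":[7.2,7.2,7.2]}'
```

```text
time_s: 2.9
position: [467.2, -32.4, 22.2]
tcp_rot: [[-0.997, -0.075, -0.0], [-0.075, 0.997, 0.0], [0.0, 0.0, -1.0]]
force: [1.2, 0.1, -0.6]
width: 72.2
grasp_force: 0.0
time_s: 3.28
position: [467.2, -32.4, 19.3]
tcp_rot: [[-0.997, -0.075, -0.0], [-0.075, 0.997, 0.0], [0.0, 0.0, -1.0]]
force: [0.3, 0.4, 0.6]
width: 71.7
grasp_force: 0.0
```

```bash
python3 -m creep '{"translation":[[0,0,0.1],[0,0,0.2],[0,0,0.2]],"twist":[0,0,0],"grip":[7.2,7.2,7.2]}'
python3 -m creep '{"translation":[[0,0,0.1],[0,0,0.2],[0,0,0.2]],"twist":[0,0,0],"grip":[7.2,7.2,7.2]}'
```

```text
time_s: 3.65
position: [467.3, -32.4, 17.7]
tcp_rot: [[-0.997, -0.075, 0.0], [-0.075, 0.997, -0.0], [-0.0, -0.0, -1.0]]
force: [-2.7, 0.3, 6.1]
width: 71.8
grasp_force: 2.7
time_s: 4.03
position: [467.5, -32.5, 17.3]
tcp_rot: [[-0.997, -0.075, 0.0], [-0.075, 0.997, -0.0], [-0.0, -0.0, -1.0]]
force: [-17.3, 2.9, 31.5]
width: 72.0
grasp_force: 15.7
```

Contact came at TCP z about 17.7, so the tips stand about 8 mm behind the TCP at this opening. I raise 6 mm and close on the 64 mm step.

```bash
python3 -m creep '{"translation":[[0,0,-0.6],[0,0,-0.6],[0,0,-0.6],[0,0,-0.6],[0,0,-0.6],[0,0,-0.6],[0,0,-0.6]],"twist":[0,0,0,0,0,0,0],"grip":[7.2,7.2,6.8,6.3,6,6,6]}' 30
python3 - <<'E'
from h import *
from workcell import manip
s=manip.observe();print(rk(s['position']),go(s,W2((-40,84))),go(s,W2((40,84))),go(s,W2((54,84))))
E
```

```text
time_s: 4.9
position: [467.2, -32.4, 21.5]
tcp_rot: [[-0.997, -0.075, -0.0], [-0.075, 0.997, -0.0], [0.0, 0.0, -1.0]]
force: [-3.8, -0.3, 6.8]
width: 62.3
grasp_force: 31.0
[-164.6   42.5] [-1.245e+01  4.160e+00 -1.000e-02] [-2.045e+01  4.170e+00 -1.000e-02] [-2.185e+01  4.170e+00 -1.000e-02]
```

Gripped at 62 mm, on the 64 mm step. Sliding to in front of the left mouth.

```bash
python3 -m creep '{"translation":[[-0.6,0.2,0],[-1.6,0.5,0],[-2.8,1,0],[-4,1.4,0],[-5.2,1.8,0],[-6.4,2.2,0],[-7.6,2.6,0],[-8.8,3,0],[-10,3.4,0],[-11.2,3.8,0],[-12,4.1,0],[-12.4,4.2,0]],"twist":[0,0,0,0,0,0,0,0,0,0,0,0],"grip":[6,6,6,6,6,6,6,6,6,6,6,6]}'
cat > chk.py <<'E'
from h import *
from workcell import manip,imaging
import sys
s=manip.observe();print('tcp rack',rk(s['position']),s['position'].round(1),s['force'].round(1))
c=imaging.camera('top');W=cloud(c);X,Y,Z=np.moveaxis(W,-1,0)
xr=(X-O[0])*ex[0]+(Y-O[1])*ex[1]; yr=(X-O[0])*ey[0]+(Y-O[1])*ey[1]
cv2.imwrite(f'pics/{sys.argv[1]}.png',cv2.resize(c['img'][90:300,220:420,::-1],None,fx=2.8,fy=2.8,interpolation=cv2.INTER_CUBIC))
m=(Z>5)&(Z<16)&(abs(yr-84)<58)&(xr<106)&(xr>-110)
q=np.c_[xr[m],yr[m]]; print('low ring',len(q),q.min(0),q.max(0), circ(q) if len(q)>5 else '')
E
python3 chk.py t2
```

```text
time_s: 6.4
position: [587.7, 18.7, 21.4]
tcp_rot: [[-0.997, -0.075, -0.001], [-0.075, 0.997, -0.001], [0.001, -0.0, -1.0]]
force: [-7.0, -2.1, 10.3]
width: 62.2
grasp_force: 31.4
tcp rack [-40.5  84.3] [587.7  18.7  21.4] [-7.  -2.1 10.3]
low ring 169 [-107.78389691   36.10589811] [104.03955778 141.30503887] (array([ 3.47172091, 82.16021542]), np.float64(87.16856833651946))
```

View pics/t2.png

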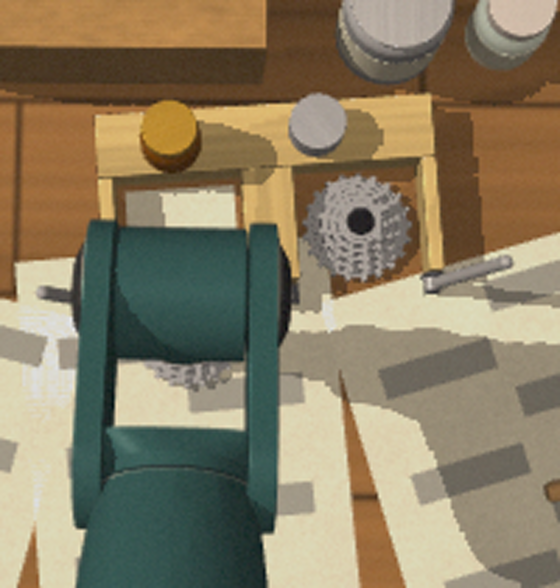

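The picture shows the cassette's front edge at (190,375), held under the wrist and lined up with the free bay, with nothing disturbed. Pushing in.

```bash
python3 -m creep '{"translation":[[-0.6,0,0],[-1.6,0,0],[-2.7,0,0],[-3.8,0,0],[-4.9,0,0],[-6,0,0],[-7,0,0],[-7.8,0,0],[-8.2,0,0],[-8.5,0,0]],"twist":[0,0,0,0,0,0,0,0,0,0],"grip":[6,6,6,6,6,6,6,6,6,6]}'
python3 -m creep '{"translation":[[-0.2,0,0],[-0.4,0,0],[-0.5,0,0],[-0.5,0,0]],"twist":[0,0,0,0],"grip":[6,6,6,6]}'
```

```text
time_s: 7.7
position: [672.3, 25.1, 21.5]
tcp_rot: [[-0.997, -0.075, -0.001], [-0.075, 0.997, -0.0], [0.001, 0.0, -1.0]]
force: [-7.0, -1.1, 9.2]
width: 62.3
grasp_force: 31.4
time_s: 8.2
position: [677.3, 25.5, 21.5]
tcp_rot: [[-0.997, -0.075, -0.001], [-0.075, 0.997, -0.0], [0.001, -0.0, -1.0]]
force: [-6.0, 0.1, 8.3]
width: 62.3
grasp_force: 31.3
```

```bash
python3 -m creep '{"translation":[[-0.1,0,0],[-0.2,0,0],[-0.3,0,0],[-0.3,0,0]],"twist":[0,0,0,0],"grip":[6,6,6,6]}'
python3 -m creep '{"translation":[[-0.1,0,0],[-0.2,0,0],[-0.3,0,0],[-0.3,0,0]],"twist":[0,0,0,0],"grip":[6,6,6,6]}'
```

```text
time_s: 8.7
position: [680.2, 25.7, 21.5]
tcp_rot: [[-0.997, -0.075, -0.001], [-0.075, 0.997, -0.0], [0.001, 0.0, -1.0]]
force: [-6.8, -1.6, 7.9]
width: 62.4
grasp_force: 31.3
time_s: 9.2
position: [682.8, 25.9, 21.5]
tcp_rot: [[-0.997, -0.075, -0.002], [-0.075, 0.997, -0.0], [0.002, 0.0, -1.0]]
force: [-9.8, -0.9, 11.1]
width: 62.0
grasp_force: 31.6
```

```bash
python3 -m creep '{"translation":[[-0.1,0,0],[-0.2,0,0],[-0.2,0,0]],"twist":[0,0,0],"grip":[6,6,6]}'
python3 -m creep '{"translation":[[-0.1,0,0],[-0.2,0,0],[-0.2,0,0]],"twist":[0,0,0],"grip":[6,6,6]}'
```

```text
time_s: 9.57
position: [683.1, 25.9, 21.4]
tcp_rot: [[-0.997, -0.075, -0.007], [-0.075, 0.997, -0.0], [0.007, 0.0, -1.0]]
force: [-28.6, -2.0, 20.2]
width: 62.0
grasp_force: 32.5
time_s: 9.95
position: [684.8, 26.0, 21.0]
tcp_rot: [[-0.997, -0.075, -0.007], [-0.075, 0.997, -0.0], [0.007, 0.0, -1.0]]
force: [-29.4, -2.5, 19.1]
width: 61.7
grasp_force: 34.9
```

The force jump at x about 683 mm is the back wall, as expected. I ease off, open a little, rise straight up and back away.

```bash
python3 -m creep '{"translation":[[0.3,0,0],[0.3,0,0],[0.3,0,0],[0.3,0,0],[0.3,0,-1],[0.3,0,-3],[0.3,0,-6],[0.3,0,-10],[0.3,0,-15],[-0.2,0,-18]],"twist":[0,0,0,0,0,0,0,0,0,0],"grip":[6,7.2,7.2,7.2,7.2,7.2,7.2,7.2,7.2,7.2]}'
python3 -m creep '{"translation":[[4,0,-2],[9,0,-2],[14,0,-2],[19,0,-2],[22,0,-2],[22,0,-2]],"twist":[0,0,0,0,0,0],"grip":[5,3,1,0,0,0]}'
cat > m2.py <<'E'
from h import *
from workcell import manip,imaging
s=manip.observe();print('tcp rack',rk(s['position']),s['position'].round(1))
for n in ['top','scene']:
    c=imaging.camera(n);np.savez(n+'.npz',**c);W=cloud(c);X,Y,Z=np.moveaxis(W,-1,0)
    xr=(X-O[0])*ex[0]+(Y-O[1])*ex[1]; yr=(X-O[0])*ey[0]+(Y-O[1])*ey[1]; V=np.stack([xr,yr,Z],-1)
    if n=='top': cv2.imwrite('pics/t3.png',cv2.resize(c['img'][90:300,220:420,::-1],None,fx=2.8,fy=2.8,interpolation=cv2.INTER_CUBIC))
    g=c['img'].max(-1)
    for nm,y0 in [('left',84),('right',-84)]:
        d=((g<45)&(abs(xr-54)<30)&(abs(yr-y0)<30)).astype(np.uint8)
        k,l,st,ce=cv2.connectedComponentsWithStats(d); i=1+st[1:,4].argmax()
        ray=c['R'].T@np.linalg.solve(c['mtx'],[*ce[i],1]); o=-c['R'].T@c['t']; P=o+ray*(38-o[2])/ray[2]; print(n,nm,'hub rack',rk(P),st[i,4])
        q=V[(Z>28)&(Z<40)&(abs(xr-54)<45)&(abs(yr-y0)<45)]; print('   top part',cv2.minEnclosingCircle(q[:,:2].astype(np.float32)))
        sg=np.sign(y0); b=V[(Z>50)&(abs(xr+10)<22)&(yr*sg>125)&(yr*sg<260)]
        if len(b)>5:
            t=b[b[:,2].argsort()[-6:]].mean(0); print('   bar tip',t.round(1),'mean x',b[:,0].mean().round(1),'angle',np.arctan2(t[2]-15,151-t[1]*sg).round(2))
E
python3 m2.py
```

```text
time_s: 11.2
position: [689.8, 26.4, 206.4]
tcp_rot: [[-0.997, -0.075, 0.004], [-0.075, 0.997, -0.0], [-0.004, -0.0, -1.0]]
force: [-0.1, 0.1, -0.4]
width: 71.5
grasp_force: 0.0
time_s: 11.95
position: [469.0, 9.8, 223.5]
tcp_rot: [[-0.997, -0.075, 0.003], [-0.075, 0.997, -0.0], [-0.003, -0.0, -1.0]]
force: [-0.1, 0.6, 0.8]
width: -0.2
grasp_force: 0.0
tcp rack [-159.6   84.5] [469.    9.8 223.5]
top left hub rack [54.8 82.5] 56
   top part ((53.75827407836914, 79.05030822753906), 34.58515548706055)
   bar tip [ -9.9 206.2 141.4] mean x -9.3 angle 1.98
top right hub rack [ 51.  -84.8] 58
   top part ((48.8061408996582, -84.29707336425781), 33.78493881225586)
   bar tip [  -7.4 -192.2  145.3] mean x -9.2 angle 1.88
scene left hub rack [50.7 84.7] 17
   top part ((54.33632278442383, 84.41816711425781), 31.265525817871094)
   bar tip [ -6.7 205.1 139.7] mean x -5.6 angle 1.98
scene right hub rack [ 50.6 -83.3] 24
   top part ((51.058197021484375, -83.72058868408203), 31.9477596282959)
   bar tip [  -6.7 -191.   145.2] mean x -5.9 angle 1.87
```

View pics/t3.png

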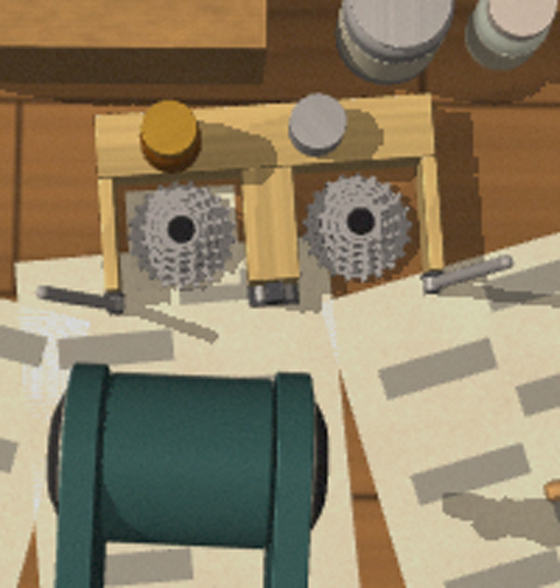

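The cassette now sits at rack (about 54, 84), home in the left bay, hub at crop (181,229). The stored cassette has not moved, and the left bar's tip is at about rack (-9, 204, 138), angle 1.98. I go to the outside of the left bar with the fingers closed.

```bash
python3 -m creep '{"translation":[[-2,4,0],[-5,8,0],[-8,12,0],[-11,15.5,0],[-14,16.2,0],[-14.9,16.2,1],[-14.9,16.2,4],[-14.9,16.2,8],[-14.9,16.2,11],[-14.9,16.2,11.3],[-14.9,16.2,11.3]],"twist":[0,0,0,0,0,0,0,0,0,0,0],"grip":[0,0,0,0,0,0,0,0,0,0,0]}'
python3 - <<'E'
from h import *
from workcell import manip,imaging
s=manip.observe();print(rk(s['position']))
c=imaging.camera('scene')
cv2.imwrite('pics/s4.png',cv2.resize(c['img'][120:300,140:400,::-1],None,fx=3,fy=3,interpolation=cv2.INTER_CUBIC))
E
```

```text
time_s: 13.42
position: [606.9, 182.5, 109.2]
tcp_rot: [[-0.997, -0.075, 0.001], [-0.075, 0.997, 0.0], [-0.001, 0.0, -1.0]]
force: [-0.1, 0.7, 1.1]
width: -0.1
grasp_force: 0.0
[ -8.9 246.2]
```

View pics/s4.png

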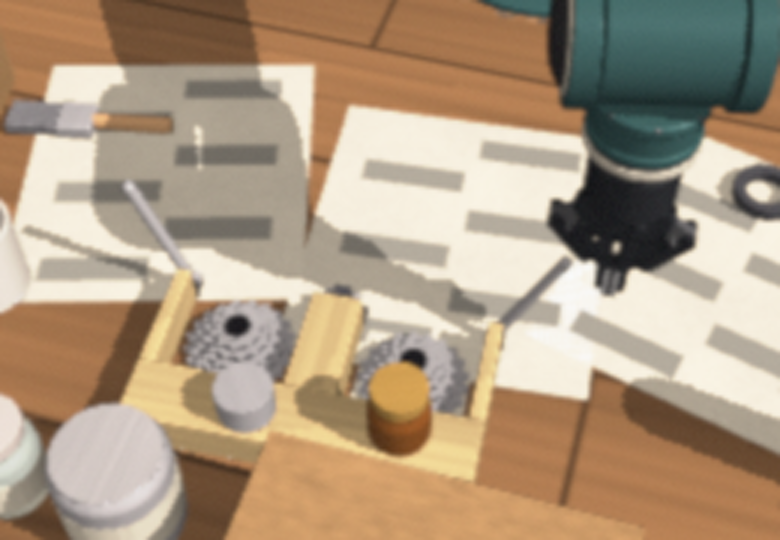

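The gripper stands outside the left bar (bar tip at crop (570,262), fingers at (610,285)) and clear of everything. I swing the bar inward along its arc.

```bash
python3 -m creep '{"translation":[[0.1,0,-1],[0.1,-0.8,-1.6],[0.1,-2,-1.7],[0.1,-3.5,-1.7],[0.1,-5,-1.7],[0.1,-6.5,-1.7],[0.1,-8,-1.7],[0.1,-9.3,-1.7],[0.1,-10.4,-1.5],[0.1,-11.5,-1.3],[0.1,-11.5,-1.3]],"twist":[0,0,0,0,0,0,0,0,0,0,0],"grip":[0,0,0,0,0,0,0,0,0,0,0]}'
cat > bar.py <<'E'
from h import *
from workcell import manip,imaging
s=manip.observe();print('tcp rack',rk(s['position']),s['position'][2].round(1),s['force'].round(1))
for n in ['top','scene']:
    c=imaging.camera(n);W=cloud(c);X,Y,Z=np.moveaxis(W,-1,0)
    xr=(X-O[0])*ex[0]+(Y-O[1])*ex[1]; yr=(X-O[0])*ey[0]+(Y-O[1])*ey[1]
    b=(abs(xr+9)<9)&(yr>60)&(yr<145)&(Z>15)&(Z<150); p=np.c_[yr,Z][b.ravel()] if 0 else np.c_[yr[b],Z[b]]
    print(n,len(p), 'line angle per point median', np.median(np.arctan2(p[:,1]-15,151-p[:,0])).round(2) if len(p) else '')
E
python3 bar.py
```

```text
time_s: 14.85
position: [614.1, 67.1, 121.0]
tcp_rot: [[-0.997, -0.074, -0.0], [-0.074, 0.997, -0.0], [0.0, -0.0, -1.0]]
force: [0.1, 0.1, 0.3]
width: 0.1
grasp_force: 0.0
tcp rack [-10.5 130.6] 121.0 [0.1 0.1 0.3]
top 0 line angle per point median 
scene 164 line angle per point median 1.27
```

```bash
python3 -m creep '{"translation":[[0,-1,0.4],[0,-2,0.9],[0,-3,1.5],[0,-3.8,2.2],[0,-4.6,3],[0,-5.4,3.8],[0,-6,4.7],[0,-6.6,5.7],[0,-7,6.7],[0,-7.3,7.8],[0,-7.3,7.8]],"twist":[0,0,0,0,0,0,0,0,0,0,0],"grip":[0,0,0,0,0,0,0,0,0,0,0]}'
python3 bar.py
```

```text
time_s: 16.32
position: [619.1, -5.0, 42.0]
tcp_rot: [[-0.997, -0.075, -0.002], [-0.075, 0.997, 0.0], [0.002, 0.0, -1.0]]
force: [0.0, 0.7, 0.0]
width: 0.5
grasp_force: 0.0
tcp rack [-11.   58.3] 42.0 [0.  0.7 0. ]
top 0 line angle per point median 
scene 257 line angle per point median 0.51
```

```bash
python3 - <<'E'
from h import *
from workcell import imaging
a=imaging.camera('scene')['img'][170:270,190:340,::-1];b=imaging.camera('wrist')['img'][...,::-1]
cv2.imwrite('pics/s5.png',np.hstack([cv2.resize(a,(450,300),interpolation=cv2.INTER_CUBIC),cv2.resize(b,(350,300))[:300]]))
E
```

```text
(no output)
```

View pics/s5.png

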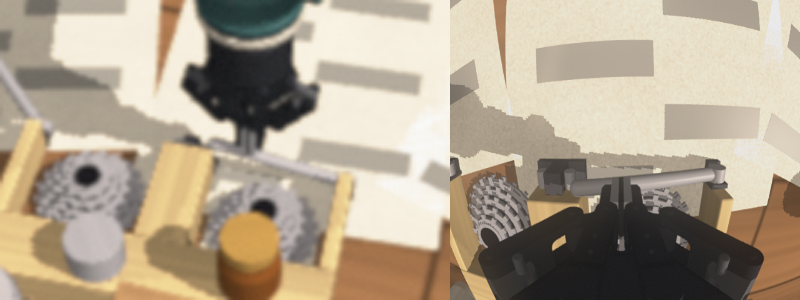

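Both views show the bar lying under the closed fingertips, its free end just above the catch post (wrist view at (575,180)). Now pressing down in small steps.

```bash
python3 -m creep '{"translation":[[0,-0.2,0.5],[0,-0.3,0.8],[0,-0.3,1],[0,-0.3,1]],"twist":[0,0,0,0],"grip":[0,0,0,0]}'
python3 -m creep '{"translation":[[0,0,0.2],[0,0,0.4],[0,0,0.5],[0,0,0.5]],"twist":[0,0,0,0],"grip":[0,0,0,0]}'
```

```text
time_s: 17.02
position: [619.9, -8.0, 33.4]
tcp_rot: [[-0.997, -0.075, 0.0], [-0.075, 0.997, -0.0], [-0.0, -0.0, -1.0]]
force: [0.4, -1.3, 1.3]
width: -0.3
grasp_force: 0.6
time_s: 17.52
position: [620.1, -8.3, 28.8]
tcp_rot: [[-0.997, -0.075, 0.001], [-0.075, 0.997, -0.001], [-0.001, -0.001, -1.0]]
force: [-1.0, -2.6, 5.5]
width: 0.1
grasp_force: 2.4
```

```bash
python3 -m creep '{"translation":[[0,0,0.2],[0,0,0.4],[0,0,0.4]],"twist":[0,0,0],"grip":[0,0,0]}'
python3 -m creep '{"translation":[[0,0,0.2],[0,0,0.3],[0,0,0.3]],"twist":[0,0,0],"grip":[0,0,0]}'
```

```text
time_s: 17.9
position: [619.7, -7.8, 24.0]
tcp_rot: [[-0.997, -0.075, -0.0], [-0.075, 0.997, 0.0], [0.0, 0.0, -1.0]]
force: [0.4, -1.4, 0.3]
width: -0.3
grasp_force: 0.4
time_s: 18.27
position: [619.7, -7.9, 21.1]
tcp_rot: [[-0.997, -0.075, -0.0], [-0.075, 0.997, 0.0], [0.0, 0.0, -1.0]]
force: [-0.7, -0.8, 0.0]
width: 0.3
grasp_force: 0.0
```

```bash
python3 -m creep '{"translation":[[0,0,0.1],[0,0,0.2],[0,0,0.2]],"twist":[0,0,0],"grip":[0,0,0]}'
```

```text
time_s: 18.65
position: [620.0, -7.9, 20.5]
tcp_rot: [[-0.997, -0.075, 0.0], [-0.075, 0.997, 0.0], [-0.0, -0.0, -1.0]]
force: [-7.0, 0.6, 13.3]
width: 0.2
grasp_force: 6.9
```

The bar went past the roller (force rose to about 5 N, then fell to 0) and now rests firmly on its saddle at 20.5 mm. I lift away and check.

```bash
python3 -m creep '{"translation":[[0,0,-0.5],[0,0,-1.5],[0,0,-4],[0,0,-8],[0,0,-12],[2,0,-16],[6,0,-18],[11,0,-18],[16,0,-18],[18,0,-18],[18,0,-18]],"twist":[0,0,0,0,0,0,0,0,0,0,0],"grip":[0,0,0,0,0,0,0,0,0,0,0]}'
sed -i 's/t3.png/t6.png/' m2.py
cat >> m2.py <<'E'
    b=V[(abs(xr+10)<5)&(yr>30)&(yr<125)&(Z>8)&(Z<60)]; print('  closed bar',len(b),np.polyfit(b[:,1],b[:,2],1).round(3) if len(b)>5 else '',np.median(b[:,2]) if len(b) else '')
E
python3 m2.py
```

```text
time_s: 20.02
position: [439.8, -21.5, 200.3]
tcp_rot: [[-0.997, -0.075, 0.002], [-0.075, 0.997, -0.0], [-0.002, -0.0, -1.0]]
force: [0.5, -0.1, -0.2]
width: -0.1
grasp_force: 0.0
tcp rack [-191.    55.5] [439.8 -21.5 200.3]
top left hub rack [54.9 82.2] 54
   top part ((53.5437126159668, 80.7785415649414), 34.40867614746094)
top right hub rack [ 51.1 -85. ] 57
   top part ((47.13334655761719, -81.82009887695312), 35.681243896484375)
   bar tip [  -7.5 -190.7  146.8] mean x -9.0 angle 1.86
  closed bar 133 [-2.0000e-03  2.0047e+01] 20.057596434004587
scene left hub rack [50.7 84.7] 17
   top part ((55.822532653808594, 83.77493286132812), 32.250518798828125)
scene right hub rack [ 50.6 -83.3] 24
   top part ((51.48850631713867, -82.52057647705078), 32.21565628051758)
   bar tip [  -9.1 -191.7  143.8] mean x -5.9 angle 1.88
  closed bar 79 [-1.7000e-02  2.0787e+01] 19.878592752198152
```

View pics/t6.png

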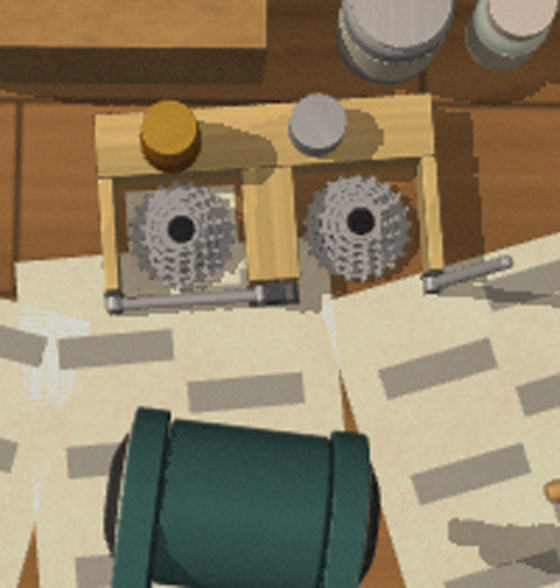

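The left bar lies level across the mouth from (112,300) to (270,292), its top at about 20 mm and slope near zero. The cassette is home, the right bar is still open at about 1.87 rad, and nothing else has moved.

```bash
python3 -c "
from workcell import manip; print(manip.sign_off())"
```

```text
the job is handed in; nothing more can be done
None
```

I slid the loose cassette home into the free left bay and snapped that bay's bar into its catch; the stored cassette and right bar are as they were, and the job is handed in at about 20 s, with no verdict shown.

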